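# Return pliers and steel block to their matching fitted places

### The job

Tidy the jeweller's bench: put each pair of pliers back in the tray lined in the colour of its handles, lying flat in the recess on its drawn silhouette with the nose towards the white end, and set the steel block on the rubber seat squarely inside the four yellow corners. Leave the jars standing where they are, and let go of everything.

Things in the scene. Friction and masses are not known exactly. Their poses are not given: they have to be found in the camera images.
- pliers_cut: cutting pliers with red handles, loose, lying flat, 114 mm long, 36 mm wide, 11 mm thick, 0.1 kg. Origin: underside, mid-length, on the centre line; +x points along the tool to the nose (jaws), handles at -x; z up. Grasp at the origin across y, where it grips as a solid 30 mm wide and 10 mm high (this runs 50 mm to either side along x).
- pliers_flat: flat-nose pliers with blue handles, loose, lying flat, 130 mm long, 38 mm wide, 11 mm thick, 0.1 kg. Origin: underside, mid-length, on the centre line; +x points along the tool to the nose (jaws), handles at -x; z up. Grasp at the origin across y, where it grips as a solid 30 mm wide and 10 mm high (this runs 50 mm to either side along x).
- pliers_round: round-nose pliers with green handles, loose, lying flat, 139 mm long, 40 mm wide, 11 mm thick, 0.1 kg. Origin: underside, mid-length, on the centre line; +x points along the tool to the nose (jaws), handles at -x; z up. Grasp at the origin across y, where it grips as a solid 30 mm wide and 10 mm high (this runs 50 mm to either side along x).
- tray_red_mark (a point): Fixed wooden tray 172x76 mm lined in red felt with a pale pliers silhouette; white wall at the nose end. Recess 156x56 mm, floor 5 mm, rim 11 mm above its underside; 64 mm finger gaps at mid-length in both long walls. Point: on the floor, 30 mm from tray centre towards the nose end; +x to the nose end, z up. The pliers' origin belongs at x = -30 mm from here, its +x along this +x.
- tray_blue_mark (a point): Fixed wooden tray 172x76 mm lined in blue felt with a pale pliers silhouette; white wall at the nose end. Recess 156x56 mm, floor 5 mm, rim 11 mm above its underside; 64 mm finger gaps at mid-length in both long walls. Point: on the floor, 30 mm from tray centre towards the nose end; +x to the nose end, z up. The pliers' origin belongs at x = -30 mm from here, its +x along this +x.
- tray_green_mark (a point): Fixed wooden tray 172x76 mm lined in green felt with a pale pliers silhouette; white wall at the nose end. Recess 156x56 mm, floor 5 mm, rim 11 mm above its underside; 64 mm finger gaps at mid-length in both long walls. Point: on the floor, 30 mm from tray centre towards the nose end; +x to the nose end, z up. The pliers' origin belongs at x = -30 mm from here, its +x along this +x.
- steel_block: Ground steel bench block, loose, 60 x 60 x 19 mm, 0.53 kg, plain grey. Origin: centre of its underside, x and y square to its sides, z up. Grasp two facing sides.
- block_seat: Fixed seat of the steel block: black rubber pad 92x92 mm with a grey 60 mm square in the middle and yellow L-shaped corners. Floor 5 mm, corners 14 mm above its underside; 80 mm square between the corners, each side open for 48 mm at its middle. Origin: centre of the underside; x, y square to its sides, z up. The block may sit at any quarter turn.
- jar_teal: Bystander: clear jar of teal beads with black cap, 44 mm across, 48 mm high, loose, to be left alone. Origin: centre of its underside.
- jar_rings: Bystander: clear jar of gilt rings with a whitish cap, 40 mm across, 40 mm high, loose, to be left alone. Origin: centre of its underside.
There are look-alikes about, which are no part of the job. Leave any green or purple look-alike of the steel_block alone.

How it is judged:
By the outcome, as a careful person would: the job done as asked, in the order asked, and still so for the second after the job is handed in, with the robot touching nothing.
It also fails if it takes over 112 s, if anything falls off the work surface, if the arm or the gripper's body presses on something with over 40 N, if the wrist force passes 120 N, or if a joint passes its speed limit or range.

### The arm

A 6-joint arm with a two-finger parallel gripper is mounted at the origin on a cart in front of the work surface, level with it; the furniture and walls round the work are solid. World frame = base frame: x ahead of the robot, y to its left, z up, the work surface at z = 0. Lengths are in mm, angles in rad, forces in N, time in s.
With the tool pointing down it reaches from about 250 to 775 mm from the base axis. Payload 4 kg.
Tool frame: the origin (TCP) lies at the very end of the fingers, on their centre line; the grasp point (between the pads) lies 19 mm behind it; z points along the fingers, y is the line along which they close (so a half turn about z gives the same grasp; the last joint's range is limited). The gripper opens to 94 mm and grips with 3 to 60 N. Pads are 16 mm wide; open, the fingers measure 119 mm over their backs; the gripper's body (75 mm by 177 mm) begins 78 mm behind the grasp point.
Start: joints at [1.095, 0.087, 1.371, -0, 1.684, -0.103], TCP at [200.334, 512.237, 205.506] pointing down, gripper open.
Joint ranges: [-3.1, 3.1], [-0.76, 2.03], [0.27, 2.55], [-1.08, 4.22], [0.17, 2.65], [-2.57, 2.57]. Speed limits (rad/s): [2.79, 2.79, 3.14, 3.14, 3.14, 3.14].

### API

Orientations are given as a rotation vector (axis times angle).
In Python, from cell import env gives the robot as it stands. The module is installed in compiled form; this text tells all that it offers.
- The arm moves only by the tool shift_gripper, called after "Call:" by a JSON object that holds its "name" and its "arguments". Schema: {"type":"object","properties":{"offsets":{"type":"array","items":{"type":"object","properties":{"dx":{"type":"number"},"dy":{"type":"number"},"dz":{"type":"number"},"rx":{"type":"number"},"ry":{"type":"number"},"rz":{"type":"number"},"aperture":{"type":"number"}},"additionalProperties":false,"required":["aperture"]},"minItems":1,"maxItems":8},"grip_force":{"type":"number"},"only":{"type":"string"},"quiet":{"type":"boolean"},"lines":{"type":"string"}},"required":["offsets"],"additionalProperties":false}. offsets is a list of rows, 1 to 8 of them, each an object with the fields dx, dy, dz (the shift in mm), rx, ry, rz (a rotation vector in rad), aperture (the opening from 0.0 (shut) to 1.0 (fully open)); a field left out counts as zero (the opening has to be given); each row shifts and turns the commanded pose from where the row before left it, along the tool's axes as they then stand; what a row does not reach is not made up. A row lasts 1/12 s, in which the tool goes at most 41.7 mm and 0.125 rad, less where a joint would pass 70% of its speed; a pose out of reach is approached as far as the arm can. The fingers move at their own pace and stop on an object; grip_force is the grip in N (left out, the last holds). Time passes only in rows, so rows that do not move let the fingers close. The tool returns the time, the measured TCP pose, the force, the opening and the grip force at its end. only (a regular expression) keeps the lines of the reply that match it, lines (a string "A,B") keeps lines A to B, and quiet returns only ok. Input that does not fit is refused with a message, and nothing moves.
- env.state(): the state, without advancing time (a new reading comes with each control period).
- env.snapshot(name): name is "scene" or "top"; returns the picture (480x640x3 uint8, blue, green, red); there is no depth.
- env.camera_info(name): a dict with "K" (3x3 intrinsics, pixels), "world_from_camera" (4x4, takes a point from camera to world coordinates). Camera axes: x right, y down, z forward; pixel columns grow to the right and rows downward; lengths in mm; the calibration is good to about 2 mm. A picture is of the moment at which its call begins. camera_info takes no time and is no camera call.
- env.job_done(): hands the job in; it is judged then, once.
Trained networks look in the newest picture that a camera, given by its name, has taken for a name from the list of things; names that differ only in an ending like _2 or _b are one class to them, and where a whole thing is asked for, a point or a joint stands for the part that bears it (a point fixed in the world has none). Each returns a list of dicts, best first, with "p" (0 to 1); they miss things now and then, are a little off and sometimes report something else, mostly with a low value. They report only what shows in the picture. A call takes as long as a camera call. They do not tell look-alikes from the thing itself.
- env.spot_in(target, camera): "extent" ([centre column, centre row, width, height] in pixels, round what is visible of it).
- env.place_of(target, camera): "uv" ([column, row] in pixels: a listed point, or the origin of a listed thing).
The state is a dict: "clock": time; "qpos": joint angles; "qvel": joint speeds; "joint_efforts": joint torques, N m; "ee_pos": TCP position; "tool_rot": TCP orientation; "wrist_force": force on the tool from outside, world axes, zero at the start; "moment": the same for the moment, N m; "grip_width": opening from 0.0 (shut) to 1.0 (fully open); "finger_force": force on a finger pad.
Only numpy, scipy, OpenCV 4.12 (cv2) and the standard library are available. Lean on these libraries where they do the work, as an engineer would, in place of code of your own. Each camera call takes 0.05 s, during which the arm holds its last target. There are 200 camera calls.

## Working session

There is one attempt and no reset: what is moved stays moved. The work goes in short steps, Python scripts to look and compute and a tool call to move; the robot and the scene stay as the last step left them, time stands still between calls to the robot, and variables do not carry over. Pictures are saved under pics/ and viewed, at most 14 in all, crops included, and the job is handed in when it is done.

```bash
mkdir -p pics; python3 - <<'E'
from cell import env
import cv2,numpy as np
for c in("scene","top"):
    cv2.imwrite(f"pics/{c}0.png",env.snapshot(c))
    i=env.camera_info(c);print(c,np.round(i["K"],1).tolist(),np.round(i["world_from_camera"],3).tolist())
    for n in "pliers_cut pliers_flat pliers_round tray_red_mark tray_blue_mark tray_green_mark steel_block block_seat jar_teal jar_rings".split():
        print(n,[(np.round(d["uv"]).tolist(),round(d["p"],2)) for d in env.place_of(n,c)][:4])
print(env.state())
E
```

```text
scene [[521.1, 0.0, 317.8], [0.0, 521.1, 229.3], [0.0, 0.0, 1.0]] [[-0.56, -0.343, 0.754, -684.9], [-0.828, 0.234, -0.509, 807.486], [-0.002, -0.91, -0.415, 675.562], [0.0, 0.0, 0.0, 1.0]]
pliers_cut [([389.0, 235.0], 0.71), ([396.0, 194.0], 0.2)]
pliers_flat [([343.0, 245.0], 0.43)]
pliers_round [([264.0, 264.0], 0.83)]
tray_red_mark [([395.0, 200.0], 0.88)]
tray_blue_mark [([289.0, 232.0], 0.82)]
tray_green_mark [([360.0, 209.0], 0.75), ([236.0, 244.0], 0.37)]
steel_block [([313.0, 262.0], 0.85), ([193.0, 279.0], 0.82), ([228.0, 292.0], 0.82), ([272.0, 284.0], 0.59)]
block_seat [([328.0, 224.0], 0.69)]
jar_teal [([346.0, 248.0], 0.75), ([190.0, 278.0], 0.52)]
jar_rings [([236.0, 245.0], 0.52)]
top [[566.0, 0.0, 324.5], [0.0, 566.0, 235.4], [0.0, 0.0, 1.0]] [[-0.022, -0.988, 0.155, 247.059], [-1.0, 0.022, -0.001, 11.197], [-0.003, -0.155, -0.988, 1427.085], [0.0, 0.0, 0.0, 1.0]]
pliers_cut [([400.0, 262.0], 0.84)]
pliers_flat [([472.0, 267.0], 0.82), ([161.0, 244.0], 0.18)]
pliers_round [([238.0, 248.0], 0.65)]
tray_red_mark [([484.0, 186.0], 0.68)]
tray_blue_mark [([483.0, 185.0], 
[... 269 characters left out ...]
, 190.0], 0.59)]
{'clock': 1.1, 'qpos': array([ 1.09491554e+00,  8.71649935e-02,  1.37067380e+00,  3.35331772e-05,
        1.68359357e+00, -1.03100416e-01]), 'qvel': array([ 0.00068192,  0.00043886, -0.00012466, -0.0007207 ,  0.00022449,
       -0.000555  ]), 'joint_efforts': array([-3.35537079e-04, -3.40065658e+01, -3.02602708e+01,  7.15938024e-02,
        2.39271694e-02, -2.04261841e-05]), 'ee_pos': array([200.32098568, 512.25469514, 205.538342  ]), 'tool_rot': array([5.82169003e-01, 3.08716646e+00, 2.56248796e-04]), 'wrist_force': array([-0.08359668, -0.53866807,  0.57394525]), 'moment': array([ 0.02540862, -0.02393079,  0.05864818]), 'finger_force': 0.0, 'grip_width': 1.0020698227535803}
```

```bash
python3 - <<'E'
import cv2
a=cv2.imread("pics/top0.png")[140:350,120:540]
cv2.imwrite("pics/t1.png",cv2.resize(a,(800,400),interpolation=cv2.INTER_CUBIC))
a=cv2.imread("pics/scene0.png")[160:340,140:460]
cv2.imwrite("pics/s1.png",cv2.resize(a,(800,450),interpolation=cv2.INTER_CUBIC))
E
```

```text
(no output)
```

View pics/t1.png

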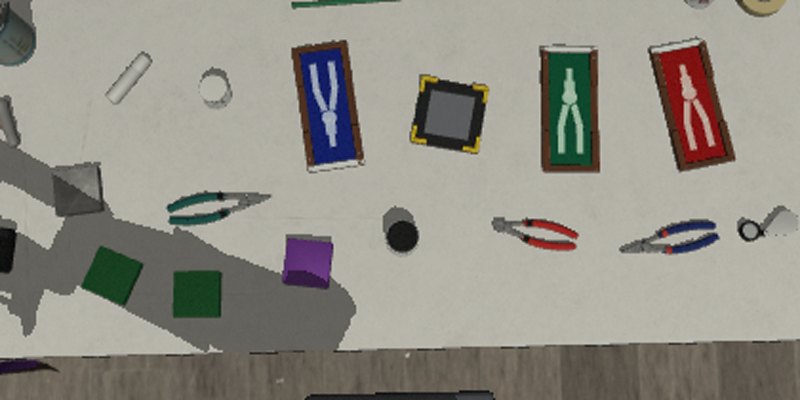

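View pics/s1.png

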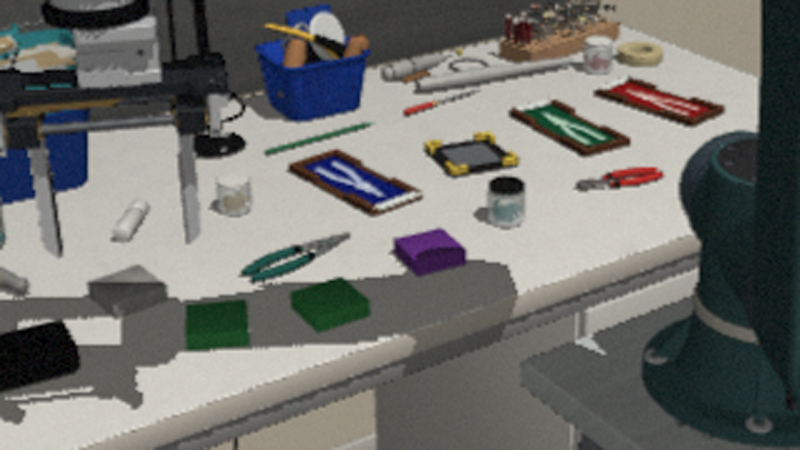

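Top crop: the pliers lie at full-image px round (238,248), cut (400,263) and flat (472,264). Trays are blue (293,196, white end at the bottom), green (419,197, white end up) and red (484,195, white end up); the seat is at (356,200). 
Candidates for the steel block: grey (161,240), green (179,285), green (223,295) and purple (281,277). By the description it is the plain grey one at (161,240).

```bash
cat > h.py <<'E'
import cv2,numpy as np
from cell import env
def ray(c,uv):
    i=env.camera_info(c);K=np.array(i["K"]);T=np.array(i["world_from_camera"])
    d=T[:3,:3]@np.linalg.inv(K)@np.r_[uv,1.];return T[:3,3],d/np.linalg.norm(d)
def at(c,uv,z):
    o,d=ray(c,uv);return o+d*(z-o[2])/d[2]
def px(c,p):
    i=env.camera_info(c);T=np.array(i["world_from_camera"]);q=np.array(i["K"])@(T[:3,:3].T@(np.array(p)-T[:3,3]));return q[:2]/q[2]
def tri(a,b):
    o1,d1=ray("top",a);o2,d2=ray("scene",b)
    s=np.linalg.lstsq(np.c_[d1,-d2],o2-o1,rcond=None)[0];p,q=o1+s[0]*d1,o2+s[1]*d2
    return (p+q)/2,np.linalg.norm(p-q)
def wpts(mask,z,c="top"):
    v,u=np.nonzero(mask);o=at(c,(0,0),z);return np.array([at(c,(a,b),z)[:2] for a,b in zip(u,v)])
def box(m,u0,v0,u1,v1):
    k=np.zeros_like(m);k[v0:v1,u0:u1]=m[v0:v1,u0:u1]
    n,l,s,_=cv2.connectedComponentsWithStats(k,connectivity=8);
    return k if n<2 else (k*0+(l==1+np.argmax(s[1:,4])))
E
cat > fit.py <<'E'
from h import *
im=cv2.imread("pics/top0.png");H,S,V=cv2.split(cv2.cvtColor(im,cv2.COLOR_BGR2HSV))
print("tri")
for n,a,b in [("cut",(400,262),(389,235)),("round",(238,248),(264,264)),("redm",(484,186),(395,200)),("bluem",(294,207),(289,232)),("greenm",(419,184),(360,209)),("seat",(354,197),(328,224)),("block",(163,244),(193,279)),("teal",(331,266),(346,248))]:
    p,e=tri(a,b);print(n,p.round(),round(e,1))
big=cv2.resize(im,None,fx=4,fy=4,interpolation=cv2.INTER_CUBIC)
def draw(p,L,W,th,z):
    c,s=np.cos(th),np.sin(th);R=np.array([[c,-s],[s,c]])
    q=[px("top",np.r_[p+R@np.array(k),z])*4+1.5 for k in[(L,W),(L,-W),(-L,-W),(-L,W)]]
    cv2.polylines(big,[np.int32(q)],True,(0,255,255),1);cv2.line(big,*[tuple(np.int32(px("top",np.r_[p+R@np.array(k),z])*4+1.5)) for k in[(0,0),(L,0)]],(255,0,255),1)
sat=(S>90)&(V>25)
for n,b,m,z,L,W in [("red",(455,155,510,235),sat&((H<8)|(H>172)),5,78,28),("green",(400,155,440,235),sat&(H>50)&(H<95),5,78,28),("blue",(270,155,315,235),sat&(H>105)&(H<130),5,78,28)]:
    k=box(m.astype(np.uint8),*b);w=wpts(k,z).astype(np.float32);r=cv2.minAreaRect(w);bx=cv2.boxPoints(r)
    e=bx[1]-bx[0];f=bx[2]-bx[1];e=e if np.linalg.norm(e)>np.linalg.norm(f) else f
    th=np.arctan2(e[1],e[0]);sgn=-1 if n=="blue" else 1
    if np.cos(th)*sgn<0: th+=np.pi
    p=np.array(r[0]);print("tray",n,p.round(1),np.round(r[1],1),round(th,3));draw(p,L,W,th,z)
k=cv2.morphologyEx(((V<95)&(S<100)|((H>18)&(H<35)&(S>90))).astype(np.uint8),cv2.MORPH_CLOSE,np.ones((3,3)))
r=cv2.minAreaRect(wpts(box(k,330,170,385,228),9).astype(np.float32));print("seat",np.round(r[0],1),np.round(r[1],1),r[2]);draw(np.array(r[0]),46,46,np.radians(r[2]),9)
for n,b,sg,L in [("cut",(372,245,430,280),1,114),("flat",(440,250,502,280),1,130),("round",(200,232,268,262),-1,139)]:
    x0,y0,x1,y1=b;sub=im.astype(int)
    bg=np.median(sub[y0:y1,x0:x1].reshape(-1,3),0)
    d=np.abs(sub-bg).max(2)>32
    k=box(d.astype(np.uint8),*b);w=wpts(k,6)
    (cx,cy),sz,_=r=cv2.minAreaRect(w.astype(np.float32));
    mu=w.mean(0);ev=np.linalg.svd(w-mu,full_matrices=0)[2][0]
    ev*=np.sign(ev[1])*sg
    t=(w-mu)@ev;l=(w-mu)@np.r_[-ev[1],ev[0]];p=mu+ev*(t.max()+t.min())/2
    print(n,p.round(1),"len",round(np.ptp(t),1),"wid",round(np.ptp(l),1),"th",round(np.arctan2(ev[1],ev[0]),3),"rect",np.round(r[0],1),np.round(sz,1),round(r[2],1));draw(p,L/2,19,np.arctan2(ev[1],ev[0]),6)
cv2.imwrite("pics/f1.png",big[600:1000,1480:2050]);cv2.imwrite("pics/big.png",big)
out=np.hstack([big[920:1060,800:1080],big[960:1100,1490:1740],big[980:1120,1760:2020]]);cv2.imwrite("pics/f2.png",out)
cv2.imwrite("pics/f3.png",cv2.resize(big[880:1060,570:750],None,fx=3,fy=3))
E
python3 fit.py
```

```text
tri
cut [ 398. -183.   -7.] 6.6
round [443. 228.  -3.] 6.3
redm [ 597. -401.   -4.] 15.5
bluem [543.  85.  17.] 2.2
greenm [ 602. -237.   -3.] 2.7
seat [568. -72.  -5.] 9.0
block [458. 422.   4.] 2.0
teal [389.  -9.   1.] 10.7
tray red [ 568.2 -399.5] [156.6  57.9] 0.182
tray green [ 565.7 -234.5] [ 55.8 152.8] -0.03Traceback (most recent call last):
  File "fit.py", line 13, in <module>
    k=box(m.astype(np.uint8),*b);w=wpts(k,z).astype(np.float32);r=cv2.minAreaRect(w);bx=cv2.boxPoints(r)
                                   ~~~~^^^^^
  File "h.py", line 15, in wpts
    v,u=np.nonzero(mask);o=at(c,(0,0),z);return np.array([at(c,(a,b),z)[:2] for a,b in zip(u,v)])
                                                          ~~^^^^^^^^^^^
  File "h.py", line 7, in at
    o,d=ray(c,uv);return o+d*(z-o[2])/d[2]
        ~~~^^^^^^
  File "h.py", line 4, in ray
    i=env.camera_info(c);K=np.array(i["K"]);T=np.array(i["world_from_camera"])
ValueError: time passes only in moves, steps and waits
```

```bash
python3 - <<'E'
from cell import env
import pickle
pickle.dump({c:env.camera_info(c) for c in("scene","top")},open("cam.pkl","wb"))
E
sed -i 's/^from cell import env/import pickle\nCAM=pickle.load(open("cam.pkl","rb"))/; s/env.camera_info(c)/CAM[c]/' h.py; python3 fit.py
```

```text
tri
cut [ 398. -183.   -7.] 6.6
round [443. 228.  -3.] 6.3
redm [ 597. -401.   -4.] 15.5
bluem [543.  85.  17.] 2.2
greenm [ 602. -237.   -3.] 2.7
seat [568. -72.  -5.] 9.0
block [458. 422.   4.] 2.0
teal [389.  -9.   1.] 10.7
tray red [ 568.2 -399.5] [156.6  57.9] 0.182
tray green [ 565.7 -234.5] [ 55.8 152.8] -0.03
tray blue [577.4  92.2] [153.6  56.2] 3.265
seat [561.3 -71.5] [93.  95.1] 78.66327667236328
cut [ 399.2 -179.6] len 115.3 wid 38.9 th 1.324 rect [ 398.9 -179.6] [114.9  38.9] 79.2
flat [ 384.9 -356.2] len 132.3 wid 41.5 th 1.76 rect [ 385.1 -356.3] [ 41.3 132.4] 10.0
round [444.7 237.9] len 140.5 wid 47.8 th -1.376 rect [448.9 239.9] [ 46.2 140. ] 18.4
```

View composite.

```bash
python3 - <<'E'
import cv2,numpy as np
b=cv2.imread("pics/big.png")
a=np.hstack([b[620:940,1090:1270],b[660:940,1310:1560][:, :].copy() if 0 else cv2.copyMakeBorder(b[660:920,1310:1550],0,60,0,0,0),b[620:940,1590:1790],b[620:940,1840:2020]])[:, :800]
o=cv2.imread("pics/f2.png");o=cv2.copyMakeBorder(o,0,0,0,max(0,800-o.shape[1]),0)[:, :800]
cv2.imwrite("pics/v3.png",np.vstack([a if a.shape[1]==800 else cv2.copyMakeBorder(a,0,0,0,800-a.shape[1],0),o]))
E
```

```text
(no output)
```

View pics/v3.png

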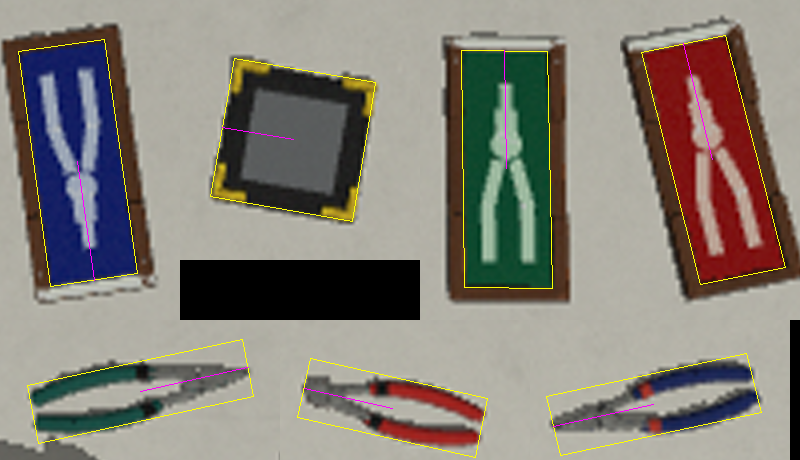

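View pics/f3.png

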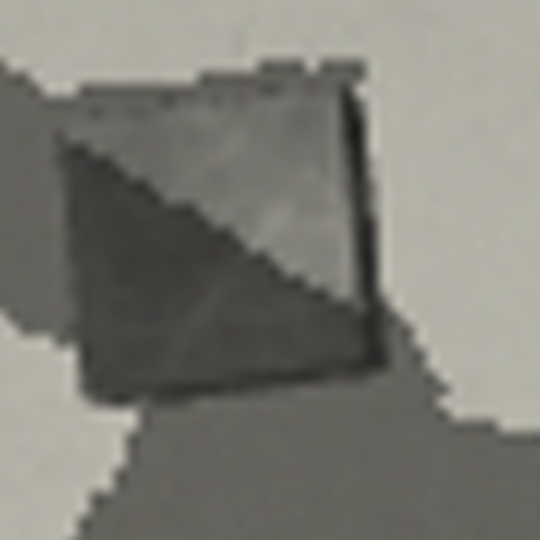

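The composite shows that the tray, seat and pliers fits follow the outlines: blue's nose end is at the bottom, green's and red's at the top. The close crop shows the plain grey block, half in shadow, with its centre near px (160,239). I'll check heights by two-view triangulation of colour blobs, then write the move helper.

```bash
cat > go.py <<'E'
import sys,numpy as np
from cell import env
from scipy.spatial.transform import Rotation as R
x,y,z,psi=map(float,sys.argv[1:5])
s=env.state();r=R.from_rotvec(s["tool_rot"]);M=r.as_matrix()
cur=np.arctan2(M[1,1],M[0,1]);d=psi-cur
if len(sys.argv)<6: d=(d+np.pi/2)%np.pi-np.pi/2   # half turn is the same grasp
else: d=(d+np.pi)%(2*np.pi)-np.pi
D=np.array([x,y,z])-s["ee_pos"]
M2=M@R.from_rotvec([0,0,-d]).as_matrix()
print("tilt",np.degrees(np.arccos(-M[2,2])).round(2),"rz",round(-d,3),"before rot",(M.T@D).round(1),"after rot",(M2.T@D).round(1),"q6",s["qpos"][5].round(2),"t",round(s["clock"],1))
E
python3 - <<'E'
from h import *
def masks(f):
    H,S,V=cv2.split(cv2.cvtColor(cv2.imread(f),cv2.COLOR_BGR2HSV));sat=(S>90)&(V>25)
    return [(sat&((H<8)|(H>172))),(sat&(H>50)&(H<100)),(sat&(H>105)&(H<130)),(sat&(H>18)&(H<35))]
T=masks("pics/top0.png");C=masks("pics/scene0.png")
for n,i,b,c in [("redtray",0,(455,155,510,235),(375,188,435,212)),("redhandles",0,(380,245,430,280),(380,223,410,242)),("greentray",1,(400,155,440,235),(342,196,395,225)),("roundhandles",1,(200,235,250,262),(235,250,270,275)),("bluetray",2,(270,155,315,235),(255,215,310,250))]:
    r=[]
    for m,q in((T[i],b),(C[i],c)):
        k=box(m.astype(np.uint8),*q) if "tray" in n else m[q[1]:q[3],q[0]:q[2]]
        v,u=np.nonzero(k); o=(0,0) if "tray" in n else q[:2]
        h=cv2.convexHull(np.c_[u+o[0],v+o[1]].astype(np.float32));mm=cv2.moments(h);r.append((mm["m10"]/mm["m00"],mm["m01"]/mm["m00"]))
    p,e=tri(*r);print(n,np.round(r,1).tolist(),p.round(1),round(e,1))
E
python3 go.py 444.5 238 120 0.186
```

```text
redtray [[483.1, 194.7], [403.2, 199.5]] [ 566.5 -399.4    7.9] 0.7
redhandles [[407.4, 263.1], [392.3, 230.2]] [ 394.9 -197.6    6.2] 0.2
greentray [[418.9, 197.0], [366.8, 209.7]] [ 564.5 -234.2    8. ] 0.4
roundhandles [[223.7, 249.6], [254.3, 267.1]] [437.7 262.7   0.7] 10.0
bluetray [[291.6, 195.4], [281.1, 231.7]] [576.   92.1   7.4] 0.2
tilt 0.01 rz 1.012 before rot [-327.3 -166.5   85.5] after rot [-314.7  189.2   85.5] q6 -0.1 t 1.1
```

Call:
{"name": "shift_gripper", "arguments": {"offsets": [{"dz":10,"rz":0.125,"aperture":0.7},{"dz":10,"rz":0.125,"aperture":0.7},{"dz":10,"rz":0.125,"aperture":0.7},{"dz":10,"rz":0.125,"aperture":0.7},{"dz":10,"rz":0.125,"aperture":0.7},{"dz":10,"rz":0.125,"aperture":0.7},{"dz":10,"rz":0.125,"aperture":0.7},{"dz":10,"rz":0.125,"aperture":0.7}]}}

```text
clock: 1.77
ee_pos: [200.3, 512.3, 125.0]
tool_rot: [-1.998, -2.424, -0.0]
wrist_force: [-0.2, -0.2, 0.3]
grip_width: 0.7
finger_force: 0.0
```

Call:
{"name": "shift_gripper", "arguments": {"offsets": [{"dx":-35,"dy":21,"aperture":0.7},{"dx":-35,"dy":21,"aperture":0.7},{"dx":-35,"dy":21,"aperture":0.7},{"dx":-35,"dy":21,"aperture":0.7},{"dx":-35,"dy":21,"aperture":0.7},{"dx":-35,"dy":21,"aperture":0.7},{"dx":-35,"dy":21,"aperture":0.7},{"dx":-35,"dy":21,"rz":0.012,"aperture":0.7}]}}

```text
clock: 2.43
ee_pos: [421.2, 269.1, 125.8]
tool_rot: [2.006, 2.418, 0.001]
wrist_force: [0.7, 0.1, 0.5]
grip_width: 0.703
finger_force: 0.0
```

```bash
python3 go.py 444.5 238 3 0.186
```

```text
tilt 0.06 rz -0.0 before rot [-35.   17.  122.8] after rot [-35.   17.  122.8] q6 0.27 t 2.4
```

Call:
{"name": "shift_gripper", "arguments": {"offsets": [{"dx":-35,"dy":20,"aperture":0.7},{"dz":30,"aperture":0.7},{"dz":30,"aperture":0.7},{"dz":20,"aperture":0.7},{"dz":10,"aperture":0.7},{"aperture":0.7}]}}

```text
clock: 2.93
ee_pos: [444.3, 239.2, 32.7]
tool_rot: [-2.004, -2.416, 0.008]
wrist_force: [-0.0, 0.1, -0.9]
grip_width: 0.699
finger_force: 0.0
```

```bash
python3 go.py 444.5 238 3 0.186
```

```text
tilt 0.33 rz -0.0 before rot [-1.2  0.2 29.7] after rot [-1.2  0.2 29.7] q6 0.2 t 2.9
```

Call:
{"name": "shift_gripper", "arguments": {"offsets": [{"dx":-1,"dz":15,"aperture":0.7},{"dz":10,"aperture":0.7},{"dz":4,"aperture":0.7},{"aperture":0.2},{"aperture":0.2},{"aperture":0.2},{"aperture":0.2},{"aperture":0.2}], "grip_force": 25}}

```text
clock: 3.6
ee_pos: [446.9, 239.4, 7.2]
tool_rot: [2.005, 2.418, 0.002]
wrist_force: [0.0, 0.6, 1.3]
grip_width: 0.381
finger_force: 0.0
```

```bash
python3 - <<'E'
from cell import env;s=env.state();print(s["grip_width"]*94,s["finger_force"],s["wrist_force"],s["ee_pos"])
E
```

```text
35.80516017410992 0.0 [0.01705069 0.60184611 1.30310569] [446.92000479 239.35452567   7.23441884]
```

Call:
{"name": "shift_gripper", "arguments": {"offsets": [{"dy":-2,"dz":4,"aperture":0.5},{"aperture":0.4},{"aperture":0.2},{"aperture":0.2},{"aperture":0.2},{"aperture":0.2},{"aperture":0.2}], "grip_force": 25}}

```text
clock: 4.18
ee_pos: [444.4, 238.7, 2.3]
tool_rot: [-2.005, -2.418, 0.0]
wrist_force: [-0.4, 0.1, -0.9]
grip_width: 0.313
finger_force: 24.9
```

Call:
{"name": "shift_gripper", "arguments": {"offsets": [{"dz":-10,"aperture":0.2},{"dz":-25,"aperture":0.2},{"dz":-35,"rz":-0.12,"aperture":0.2},{"dz":-30,"rz":-0.12,"aperture":0.2},{"rz":-0.12,"aperture":0.2},{"rz":-0.12,"aperture":0.2},{"rz":-0.12,"aperture":0.2},{"rz":-0.12,"aperture":0.2}]}}

```text
clock: 4.85
ee_pos: [444.7, 238.8, 103.7]
tool_rot: [1.016, 2.972, 0.002]
wrist_force: [0.2, -0.1, -1.5]
grip_width: 0.314
finger_force: 24.9
```

```bash
python3 go.py 565.7 -234.5 40 1.541 1
```

```text
tilt 0.08 rz -0.629 before rot [-385.4 -300.3   63.6] after rot [-135.  -469.5   63.6] q6 -0.53 t 4.8
```

Call:
{"name": "shift_gripper", "arguments": {"offsets": [{"rz":-0.12,"aperture":0.2},{"rz":-0.12,"aperture":0.2},{"rz":-0.12,"aperture":0.2},{"rz":-0.12,"aperture":0.2},{"rz":-0.12,"aperture":0.2},{"rz":-0.029,"aperture":0.2}]}}

```text
clock: 5.35
ee_pos: [444.6, 238.7, 103.3]
tool_rot: [0.049, 3.141, 0.0]
wrist_force: [0.0, -0.0, -1.1]
grip_width: 0.314
finger_force: 24.9
```

Call:
{"name": "shift_gripper", "arguments": {"offsets": [{"dx":-11,"dy":-38,"aperture":0.2},{"dx":-11,"dy":-38,"aperture":0.2},{"dx":-11,"dy":-38,"aperture":0.2},{"dx":-11,"dy":-38,"aperture":0.2},{"dx":-11,"dy":-38,"aperture":0.2},{"dx":-11,"dy":-38,"aperture":0.2},{"dx":-11,"dy":-38,"aperture":0.2},{"dx":-11,"dy":-38,"aperture":0.2}]}}

```text
clock: 6.02
ee_pos: [521.8, -70.2, 103.5]
tool_rot: [0.056, 3.14, -0.0]
wrist_force: [0.8, 0.4, -1.1]
grip_width: 0.314
finger_force: 24.9
```

Call:
{"name": "shift_gripper", "arguments": {"offsets": [{"dx":-11,"dy":-38,"aperture":0.2},{"dx":-11,"dy":-38,"aperture":0.2},{"dx":-11,"dy":-38,"aperture":0.2},{"dx":-11,"dy":-38,"aperture":0.2},{"dz":10,"aperture":0.2},{"dz":10,"aperture":0.2}]}}

```text
clock: 6.52
ee_pos: [560.7, -224.1, 83.1]
tool_rot: [0.062, 3.139, -0.001]
wrist_force: [0.3, 0.9, -0.9]
grip_width: 0.314
finger_force: 24.9
```

```bash
python3 go.py 565.7 -234.5 40 1.541 1
```

```text
tilt 0.11 rz -0.01 before rot [ -5.3 -10.2  43.1] after rot [ -5.2 -10.3  43.1] q6 -2.01 t 6.5
```

Call:
{"name": "shift_gripper", "arguments": {"offsets": [{"dx":-5,"dy":-10,"dz":10,"rz":-0.01,"aperture":0.2},{"dz":20,"aperture":0.2},{"dz":13,"aperture":0.2},{"aperture":0.2}]}}

```text
clock: 6.85
ee_pos: [562.0, -229.4, 34.8]
tool_rot: [-0.038, -3.134, -0.007]
wrist_force: [-0.3, 0.5, -1.6]
grip_width: 0.318
finger_force: 24.9
```

```bash
python3 go.py 565.7 -234.5 8 1.541 1; python3 - <<'E'
from cell import env;import cv2
a=env.snapshot("scene");b=env.snapshot("top");cv2.imwrite("pics/top1.png",b)
import numpy as np
cv2.imwrite("pics/v5.png",np.hstack([cv2.resize(a[170:250,310:410],(500,400),interpolation=2),cv2.resize(b[150:240,380:440],(267,400),interpolation=2)]))
E
```

```text
tilt 0.5 rz 0.006 before rot [-4.1 -5.2 26.7] after rot [-4.1 -5.1 26.7] q6 -2.03 t 6.8
```

View pics/v5.png

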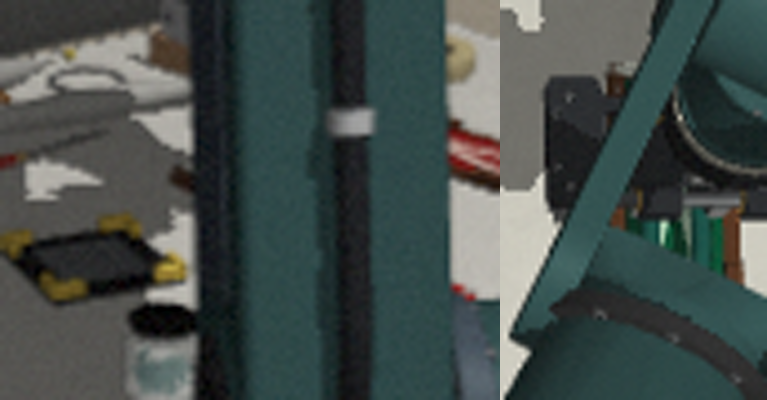

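The arm hides the tray in both views, so I'll go by the measurements.

```bash
python3 go.py 565.7 -234.5 8 1.541 1
```

```text
tilt 0.15 rz 0.006 before rot [-1.8 -3.9 30.5] after rot [-1.8 -3.9 30.5] q6 -2.03 t 7.0
```

Call:
{"name": "shift_gripper", "arguments": {"offsets": [{"aperture":0.2},{"aperture":0.2}]}}

```text
clock: 7.12
ee_pos: [565.6, -231.8, 40.9]
tool_rot: [0.039, 3.139, -0.002]
wrist_force: [0.9, -0.1, -0.1]
grip_width: 0.317
finger_force: 24.9
```

```bash
python3 go.py 565.7 -234.5 8 1.541 1
```

```text
tilt 0.14 rz 0.005 before rot [-0.1 -2.6 32.9] after rot [-0.1 -2.6 32.9] q6 -2.03 t 7.1
```

Call:
{"name": "shift_gripper", "arguments": {"offsets": [{"dy":-2,"dz":10,"aperture":0.2},{"dz":10,"aperture":0.2},{"dz":6,"aperture":0.2},{"dz":2,"aperture":0.2},{"aperture":0.2},{"aperture":0.2},{"aperture":0.2}]}}

```text
clock: 7.7
ee_pos: [564.9, -234.0, 11.7]
tool_rot: [0.041, 3.141, -0.0]
wrist_force: [0.8, 0.5, -0.9]
grip_width: 0.319
finger_force: 24.9
```

```bash
python3 go.py 565.7 -234.5 8 1.541 1
```

```text
tilt 0.03 rz 0.004 before rot [-0.8 -0.5  3.7] after rot [-0.8 -0.5  3.7] q6 -2.03 t 7.7
```

Lower gently onto the floor, open a little, rise.

Call:
{"name": "shift_gripper", "arguments": {"offsets": [{"dx":-1,"dz":2,"aperture":0.2},{"dz":2,"aperture":0.2},{"aperture":0.2},{"aperture":0.2},{"aperture":0.2}]}}

```text
clock: 8.12
ee_pos: [565.7, -233.9, 7.5]
tool_rot: [-0.04, -3.141, -0.0]
wrist_force: [-0.0, 0.1, -0.5]
grip_width: 0.31
finger_force: 24.9
```

Call:
{"name": "shift_gripper", "arguments": {"offsets": [{"aperture":0.48},{"aperture":0.48},{"aperture":0.48},{"dz":-10,"aperture":0.48},{"dz":-30,"aperture":0.48},{"dz":-40,"aperture":0.7}]}}

```text
clock: 8.62
ee_pos: [563.1, -232.6, 84.8]
tool_rot: [-0.041, -3.134, -0.006]
wrist_force: [0.9, -0.7, 0.2]
grip_width: 0.521
finger_force: 0.0
```

```bash
python3 go.py 399.2 -179.6 60 -0.247
```

```text
tilt 0.49 rz -1.35 before rot [165.   48.6  26.2] after rot [-11.3 171.7  26.2] q6 -2.03 t 8.6
```

Call:
{"name": "shift_gripper", "arguments": {"offsets": [{"rz":0.12,"aperture":0.7},{"rz":0.12,"aperture":0.7},{"rz":0.12,"aperture":0.7},{"rz":0.12,"aperture":0.7},{"rz":0.12,"aperture":0.7},{"rz":0.12,"aperture":0.7},{"rz":0.12,"aperture":0.7},{"rz":0.12,"aperture":0.7}]}}

```text
clock: 9.28
ee_pos: [565.9, -234.1, 88.6]
tool_rot: [1.494, 2.762, 0.0]
wrist_force: [0.4, 0.3, -0.9]
grip_width: 0.698
finger_force: 0.0
```

Call:
{"name": "shift_gripper", "arguments": {"offsets": [{"rz":0.12,"aperture":0.7},{"rz":0.12,"aperture":0.7},{"rz":0.12,"aperture":0.7},{"rz":0.12,"aperture":0.7},{"rz":0.12,"aperture":0.7},{"rz":0.12,"aperture":0.7},{"rz":0.12,"aperture":0.7},{"aperture":0.7}]}}

```text
clock: 9.95
ee_pos: [565.9, -234.0, 88.5]
tool_rot: [2.487, 1.918, 0.001]
wrist_force: [0.6, 0.3, 0.4]
grip_width: 0.699
finger_force: 0.0
```

```bash
python3 go.py 399.2 -179.6 40 -0.247 1
```

```text
tilt 0.07 rz -0.01 before rot [  10.3 -175.2   48.3] after rot [  12.  -175.1   48.3] q6 -0.23 t 9.9
```

Call:
{"name": "shift_gripper", "arguments": {"offsets": [{"dx":3,"dy":-35,"rz":-0.01,"aperture":0.7},{"dx":3,"dy":-35,"aperture":0.7},{"dx":2,"dy":-35,"aperture":0.7},{"dx":2,"dy":-35,"aperture":0.7},{"dx":2,"dy":-35,"dz":10,"aperture":0.7},{"dz":20,"aperture":0.7},{"dz":18,"aperture":0.7},{"aperture":0.7}]}}

```text
clock: 10.62
ee_pos: [396.2, -178.0, 37.0]
tool_rot: [-2.47, -1.934, 0.003]
wrist_force: [-0.5, 0.6, 0.6]
grip_width: 0.698
finger_force: 0.0
```

Call:
{"name": "shift_gripper", "arguments": {"offsets": [{"aperture":0.7},{"aperture":0.7},{"aperture":0.7}]}}

```text
clock: 10.87
ee_pos: [400.2, -180.2, 41.0]
tool_rot: [2.473, 1.933, 0.002]
wrist_force: [0.6, -1.0, -0.3]
grip_width: 0.699
finger_force: 0.0
```

```bash
python3 go.py 399.2 -179.6 3 -0.247 1
python3 - <<'E'
from cell import env;import cv2
a=env.snapshot("scene");b=env.snapshot("top");cv2.imwrite("pics/top2.png",b)
cv2.imwrite("pics/v6.png",cv2.resize(b[150:290,130:520],(780,280),interpolation=2))
E
```

```text
tilt 0.15 rz 0.003 before rot [ 0.4 -1.2 38. ] after rot [ 0.4 -1.2 38. ] q6 -0.31 t 10.9
```

View pics/v6.png

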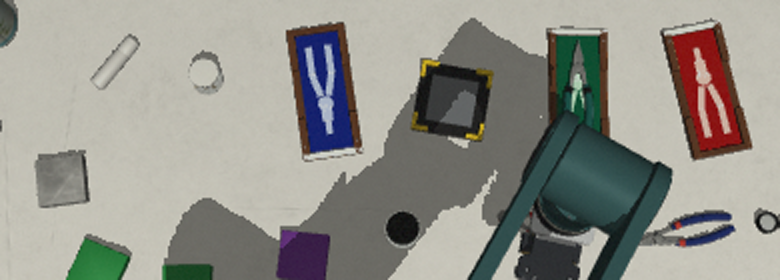

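The top view shows the round-nose pliers in the green tray with the nose to the white end, at about px (418,200). The block, now unshadowed, is at about px (161,240).

Call:
{"name": "shift_gripper", "arguments": {"offsets": [{"dy":-1,"dz":15,"aperture":0.7},{"dz":15,"aperture":0.7},{"dz":6,"aperture":0.7},{"dz":2,"aperture":0.6},{"aperture":0.6},{"aperture":0.6},{"aperture":0.6}]}}

```text
clock: 11.55
ee_pos: [398.7, -179.7, 2.4]
tool_rot: [2.475, 1.932, 0.001]
wrist_force: [0.2, -0.4, -0.3]
grip_width: 0.598
finger_force: 0.0
```

```bash
python3 go.py 399.2 -179.6 3 -0.247 1
python3 - <<'E'
from h import *
im=cv2.imread("pics/top2.png");H,S,V=cv2.split(cv2.cvtColor(im,cv2.COLOR_BGR2HSV))
# top face by brightness; whole incl. sides by lower cut
bg=np.median(V[215:265,140:190]);print("bg",bg,V[235:245,155:168].mean(),V[228:256,148:176][::3,::2].tolist())
E
```

```text
tilt 0.1 rz 0.002 before rot [ 0.2  0.5 -0.6] after rot [ 0.2  0.5 -0.6] q6 -0.31 t 11.6
bg 193.0 129.46153846153845 [[192, 107, 106, 108, 91, 112, 103, 107, 121, 125, 116, 113, 116, 193], [115, 116, 116, 110, 115, 118, 126, 133, 125, 118, 120, 125, 51, 195], [123, 108, 114, 111, 115, 127, 120, 130, 127, 130, 139, 134, 49, 194], [123, 119, 115, 125, 122, 120, 129, 131, 138, 148, 134, 144, 61, 196], [138, 124, 118, 115, 115, 113, 115, 133, 140, 142, 142, 144, 61, 194], [161, 131, 124, 119, 119, 123, 138, 138, 133, 135, 138, 139, 81, 194], [175, 140, 131, 131, 133, 146, 142, 150, 149, 146, 140, 134, 99, 119], [194, 137, 133, 129, 141, 140, 143, 141, 145, 145, 148, 140, 129, 84], [195, 132, 135, 124, 111, 91, 94, 112, 136, 159, 197, 195, 197, 195], [197, 195, 198, 195, 195, 197, 197, 196, 198, 199, 195, 198, 195, 194]]
```

Call:
{"name": "shift_gripper", "arguments": {"offsets": [{"aperture":0.2},{"aperture":0.2},{"aperture":0.2},{"aperture":0.2},{"aperture":0.2},{"aperture":0.2}], "grip_force": 25}}

```text
clock: 12.05
ee_pos: [398.2, -179.4, 1.7]
tool_rot: [2.476, 1.933, 0.001]
wrist_force: [0.3, 0.6, 0.6]
grip_width: 0.318
finger_force: 25.0
```

Call:
{"name": "shift_gripper", "arguments": {"offsets": [{"dz":-10,"aperture":0.2},{"dz":-25,"rz":0.12,"aperture":0.2},{"dz":-30,"rz":0.12,"aperture":0.2},{"rz":0.12,"aperture":0.2},{"rz":0.12,"aperture":0.2},{"rz":0.12,"aperture":0.2},{"rz":0.12,"aperture":0.2},{"rz":0.12,"aperture":0.2}]}}

```text
clock: 12.72
ee_pos: [397.7, -179.1, 66.9]
tool_rot: [-3.051, -0.747, 0.0]
wrist_force: [0.6, 1.1, -2.0]
grip_width: 0.314
finger_force: 25.0
```

```bash
python3 go.py 568.2 -399.5 40 -1.389 1
```

```text
tilt 0.02 rz 0.298 before rot [ 49.5 274.2  26.8] after rot [127.8 247.6  26.8] q6 0.54 t 12.7
```

```bash
python3 - <<'E'
from h import *
from scipy.optimize import minimize
im=cv2.imread("pics/top2.png").astype(float);V=im.max(2);SC=4
# whole silhouette fit: project block hull at pose, compare with dark mask
m=(V<172).astype(np.uint8);u0,v0,u1,v1=138,215,188,268;m=m[v0:v1,u0:u1]
M=cv2.resize(m,None,fx=SC,fy=SC,interpolation=0)
def cost(q):
    c,s=np.cos(q[2]),np.sin(q[2]);P=[]
    for z in(0,19):
        for a,b in((30,30),(30,-30),(-30,-30),(-30,30)): P.append(px("top",[q[0]+c*a-s*b,q[1]+s*a+c*b,z]))
    h=cv2.convexHull(np.float32((np.array(P)-[u0,v0]+.5)*SC))
    k=np.zeros_like(M);cv2.fillConvexPoly(k,np.int32(np.round(h*16)),1,shift=4);return int((k!=M).sum())/SC**2
best=min(((cost((x,y,t)),x,y,t) for x in np.arange(450,482,3) for y in np.arange(405,440,3) for t in np.arange(-.3,.31,.04)))
r=minimize(cost,best[1:],method="Nelder-Mead",options=dict(initial_simplex=[np.array(best[1:])+d for d in((0,0,0),(4,0,0),(0,4,0),(0,0,.05))]))
print(best,r.x.round(3),r.fun,M.sum()/SC**2)
E
```

```text
(71.625, np.int64(468), np.int64(426), np.float64(0.09999999999999981)) [4.68706e+02 4.25521e+02 1.29000e-01] 66.5 697.0
```

Call:
{"name": "shift_gripper", "arguments": {"offsets": [{"rz":0.12,"aperture":0.2},{"rz":0.12,"aperture":0.2},{"rz":0.058,"aperture":0.2},{"aperture":0.2},{"dx":18,"dy":35,"aperture":0.2},{"dx":18,"dy":35,"aperture":0.2},{"dx":18,"dy":35,"aperture":0.2},{"dx":18,"dy":35,"aperture":0.2}]}}

```text
clock: 13.38
ee_pos: [495.6, -304.5, 66.6]
tool_rot: [-3.127, -0.298, 0.0]
wrist_force: [0.5, 0.5, -0.4]
grip_width: 0.314
finger_force: 25.0
```

Call:
{"name": "shift_gripper", "arguments": {"offsets": [{"dx":18,"dy":35,"aperture":0.2},{"dx":18,"dy":35,"dz":5,"aperture":0.2},{"dx":15,"dy":28,"dz":10,"aperture":0.2},{"dx":5,"dy":10,"dz":10,"aperture":0.2},{"aperture":0.2},{"aperture":0.2},{"aperture":0.2}]}}

```text
clock: 13.97
ee_pos: [569.6, -398.2, 41.7]
tool_rot: [-3.127, -0.296, 0.001]
wrist_force: [-0.5, 0.3, -1.4]
grip_width: 0.315
finger_force: 25.0
```

```bash
python3 go.py 568.2 -399.5 8 -1.389 1
```

```text
tilt 0.07 rz 0.007 before rot [-1.6  1.1 33.7] after rot [-1.5  1.1 33.7] q6 0.69 t 14.0
```

```bash
python3 - <<'E'
from h import *
im=cv2.imread("pics/top2.png")[213:270,135:195];b=cv2.resize(im,None,fx=8,fy=8,interpolation=2)
for q,col in(((468.7,425.5,.129),(0,255,255)),((465,424,.1),(255,0,255))):
  c,s=np.cos(q[2]),np.sin(q[2])
  for z in(0,19):
    P=[(px("top",[q[0]+c*a-s*bb,q[1]+s*a+c*bb,z])-[135,213]+.5)*8 for a,bb in((30,30),(30,-30),(-30,-30),(-30,30))]
    cv2.polylines(b,[np.int32(P)],True,col,1)
cv2.imwrite("pics/v7.png",b)
E
```

```text
(no output)
```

View pics/v7.png

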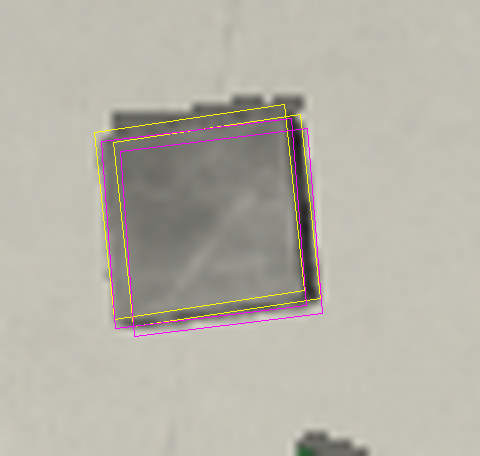

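Call:
{"name": "shift_gripper", "arguments": {"offsets": [{"dx":-1.5,"dy":1,"dz":15,"rz":0.007,"aperture":0.2},{"dz":11,"aperture":0.2},{"dz":4,"aperture":0.2},{"dz":2,"aperture":0.2},{"aperture":0.2},{"aperture":0.2},{"aperture":0.2}]}}

```text
clock: 14.55
ee_pos: [569.1, -400.5, 10.4]
tool_rot: [3.128, 0.284, 0.002]
wrist_force: [-0.6, -0.4, -1.3]
grip_width: 0.312
finger_force: 25.0
```

```bash
python3 go.py 568.2 -399.5 7 -1.389 1;python3 -c "
from h import *
q=[at('top',(np.array(p)/8-.5+[135,213]),19)[:2] for p in((110,130),(290,116),(305,298),(129,319))];q=np.array(q);print(q.mean(0),[ (np.hypot(*d),np.degrees(np.arctan2(d[1],d[0]))) for d in np.roll(q,-1,0)-q])"
```

```text
tilt 0.08 rz -0.001 before rot [-0.7 -1.1  3.4] after rot [-0.7 -1.1  3.4] q6 0.7 t 14.6
[467.42362546 422.66995385] [(np.float64(56.835071847047224), np.float64(-86.76271380100836)), (np.float64(58.380040968076024), np.float64(-174.22307346482316)), (np.float64(55.34204543593321), np.float64(95.608723288836)), (np.float64(60.75297574712059), np.float64(7.132696013023853))]
```

Call:
{"name": "shift_gripper", "arguments": {"offsets": [{"dy":-1,"dz":3,"aperture":0.2},{"aperture":0.2},{"aperture":0.2},{"aperture":0.2},{"aperture":0.2}]}}

```text
clock: 14.97
ee_pos: [568.8, -399.3, 6.8]
tool_rot: [3.129, 0.284, 0.001]
wrist_force: [0.0, -0.4, 1.4]
grip_width: 0.312
finger_force: 25.0
```

Call:
{"name": "shift_gripper", "arguments": {"offsets": [{"aperture":0.48},{"aperture":0.48},{"aperture":0.48},{"dz":-10,"aperture":0.48},{"dz":-30,"aperture":0.48},{"dz":-30,"aperture":0.7},{"aperture":0.7},{"aperture":0.7}]}}

```text
clock: 15.63
ee_pos: [570.2, -400.7, 80.8]
tool_rot: [3.124, 0.283, 0.008]
wrist_force: [0.3, 0.4, -0.5]
grip_width: 0.658
finger_force: 0.0
```

```bash
python3 go.py 384.9 -356.2 40 0.189 1
```

```text
tilt 0.42 rz -1.579 before rot [-174.5  -77.3   39.5] after rot [  78.7 -173.9   39.5] q6 0.7 t 15.6
```

Call:
{"name": "shift_gripper", "arguments": {"offsets": [{"rz":-0.12,"aperture":0.7},{"rz":-0.12,"aperture":0.7},{"rz":-0.12,"aperture":0.7},{"rz":-0.12,"aperture":0.7},{"rz":-0.12,"aperture":0.7},{"rz":-0.12,"aperture":0.7},{"rz":-0.12,"aperture":0.7},{"rz":-0.12,"aperture":0.7}]}}

```text
clock: 16.3
ee_pos: [567.7, -398.6, 74.5]
tool_rot: [-2.637, -1.702, 0.001]
wrist_force: [-0.0, -0.0, 0.5]
grip_width: 0.701
finger_force: 0.0
```

Call:
{"name": "shift_gripper", "arguments": {"offsets": [{"rz":-0.12,"aperture":0.7},{"rz":-0.12,"aperture":0.7},{"rz":-0.12,"aperture":0.7},{"rz":-0.12,"aperture":0.7},{"rz":-0.12,"aperture":0.7},{"rz":-0.019,"aperture":0.7},{"dx":16,"dy":-35,"aperture":0.7},{"dx":16,"dy":-35,"aperture":0.7}]}}

```text
clock: 16.97
ee_pos: [493.1, -380.1, 73.2]
tool_rot: [-2.0, -2.417, -0.0]
wrist_force: [0.1, 0.3, 0.5]
grip_width: 0.703
finger_force: 0.0
```

Call:
{"name": "shift_gripper", "arguments": {"offsets": [{"dx":16,"dy":-35,"aperture":0.7},{"dx":16,"dy":-35,"aperture":0.7},{"dx":13,"dy":-30,"dz":20,"aperture":0.7},{"dz":20,"aperture":0.7},{"aperture":0.7},{"aperture":0.7},{"aperture":0.7}]}}

```text
clock: 17.55
ee_pos: [388.1, -356.2, 37.3]
tool_rot: [2.002, 2.419, 0.0]
wrist_force: [-1.2, -0.4, 0.4]
grip_width: 0.699
finger_force: 0.0
```

```bash
python3 go.py 384.9 -356.2 3 0.189 1
```

```text
tilt 0.08 rz -0.001 before rot [ 0.7 -3.2 34.3] after rot [ 0.7 -3.2 34.3] q6 -1.04 t 17.6
```

Call:
{"name": "shift_gripper", "arguments": {"offsets": [{"dy":-3,"dz":15,"aperture":0.7},{"dz":12,"aperture":0.7},{"dz":4,"aperture":0.7},{"dz":2,"aperture":0.6},{"aperture":0.6},{"aperture":0.6},{"aperture":0.6}]}}

```text
clock: 18.13
ee_pos: [384.7, -356.5, 4.1]
tool_rot: [2.001, 2.42, -0.0]
wrist_force: [-0.1, -0.0, 0.5]
grip_width: 0.596
finger_force: 0.0
```

```bash
python3 go.py 384.9 -356.2 3 0.189 1
```

```text
tilt 0.07 rz 0.0 before rot [0.3 0.3 1.1] after rot [0.3 0.3 1.1] q6 -1.04 t 18.1
```

Call:
{"name": "shift_gripper", "arguments": {"offsets": [{"dz":1,"aperture":0.2},{"aperture":0.2},{"aperture":0.2},{"aperture":0.2},{"aperture":0.2},{"aperture":0.2}], "grip_force": 25}}

```text
clock: 18.63
ee_pos: [384.2, -356.2, 2.6]
tool_rot: [2.002, 2.421, 0.0]
wrist_force: [0.2, 0.7, 1.2]
grip_width: 0.318
finger_force: 25.0
```

Call:
{"name": "shift_gripper", "arguments": {"offsets": [{"dz":-10,"aperture":0.2},{"dz":-25,"rz":-0.12,"aperture":0.2},{"dz":-30,"rz":-0.12,"aperture":0.2},{"dz":-30,"rz":-0.12,"aperture":0.2},{"rz":-0.12,"aperture":0.2},{"rz":-0.12,"aperture":0.2},{"rz":-0.12,"aperture":0.2},{"rz":-0.12,"aperture":0.2}]}}

```text
clock: 19.3
ee_pos: [384.2, -356.2, 98.3]
tool_rot: [0.832, 3.029, -0.001]
wrist_force: [-0.4, 0.0, -1.4]
grip_width: 0.314
finger_force: 25.0
```

Call:
{"name": "shift_gripper", "arguments": {"offsets": [{"rz":-0.12,"aperture":0.2},{"rz":-0.12,"aperture":0.2},{"rz":-0.12,"aperture":0.2},{"rz":-0.12,"aperture":0.2},{"rz":-0.12,"aperture":0.2},{"aperture":0.2}]}}

```text
clock: 19.8
ee_pos: [384.1, -356.1, 97.9]
tool_rot: [-0.094, 3.14, -0.0]
wrist_force: [0.2, 0.9, -1.5]
grip_width: 0.315
finger_force: 25.0
```

```bash
python3 go.py 577.4 92.2 40 1.694 1
```

```text
tilt 0.01 rz -0.063 before rot [-219.9  435.9   57.9] after rot [-246.9  421.2   57.9] q6 -2.49 t 19.8
```

Call:
{"name": "shift_gripper", "arguments": {"offsets": [{"dx":-18,"dy":36,"aperture":0.2},{"dx":-18,"dy":36,"aperture":0.2},{"dx":-18,"dy":36,"aperture":0.2},{"dx":-18,"dy":36,"aperture":0.2},{"dx":-18,"dy":36,"aperture":0.2},{"dx":-18,"dy":36,"aperture":0.2},{"dx":-18,"dy":36,"aperture":0.2},{"dx":-18,"dy":36,"aperture":0.2}]}}

```text
clock: 20.47
ee_pos: [511.6, -58.3, 98.1]
tool_rot: [-0.086, 3.14, -0.0]
wrist_force: [0.7, -0.6, -1.3]
grip_width: 0.317
finger_force: 25.0
```

Call:
{"name": "shift_gripper", "arguments": {"offsets": [{"dx":-18,"dy":36,"aperture":0.2},{"dx":-18,"dy":36,"aperture":0.2},{"dx":-18,"dy":36,"dz":10,"aperture":0.2},{"dx":-18,"dy":36,"dz":15,"rz":-0.03,"aperture":0.2},{"dz":20,"rz":-0.03,"aperture":0.2},{"aperture":0.2},{"aperture":0.2},{"aperture":0.2}]}}

```text
clock: 21.13
ee_pos: [574.3, 85.7, 53.8]
tool_rot: [-0.181, 3.136, -0.0]
wrist_force: [0.1, -0.2, -0.1]
grip_width: 0.315
finger_force: 25.0
```

```bash
python3 go.py 577.4 92.2 8 1.694 1
```

```text
tilt 0.03 rz -0.008 before rot [-3.8  6.1 45.8] after rot [-3.9  6.  45.8] q6 -1.64 t 21.1
```

Call:
{"name": "shift_gripper", "arguments": {"offsets": [{"dx":-4,"dy":6,"dz":15,"rz":-0.008,"aperture":0.2},{"dz":15,"aperture":0.2},{"dz":8,"aperture":0.2},{"dz":2,"aperture":0.2},{"aperture":0.2},{"aperture":0.2},{"aperture":0.2},{"aperture":0.2}]}}

```text
clock: 21.8
ee_pos: [578.2, 92.9, 14.1]
tool_rot: [-0.197, 3.133, 0.0]
wrist_force: [-0.8, 0.6, -0.4]
grip_width: 0.313
finger_force: 25.0
```

```bash
python3 go.py 577.4 92.2 7 1.694 1
```

```text
tilt 0.12 rz 0.003 before rot [ 0.9 -0.5  7.1] after rot [ 0.9 -0.5  7.1] q6 -1.63 t 21.8
```

Call:
{"name": "shift_gripper", "arguments": {"offsets": [{"dx":1,"dz":4,"aperture":0.2},{"dz":2.5,"aperture":0.2},{"aperture":0.2},{"aperture":0.2},{"aperture":0.2}]}}

```text
clock: 22.22
ee_pos: [576.8, 92.9, 7.4]
tool_rot: [-0.198, 3.134, -0.0]
wrist_force: [-1.8, -0.6, 6.4]
grip_width: 0.317
finger_force: 25.0
```

Call:
{"name": "shift_gripper", "arguments": {"offsets": [{"aperture":0.48},{"aperture":0.48},{"aperture":0.48},{"dz":-10,"aperture":0.48},{"dz":-30,"aperture":0.48},{"dz":-40,"aperture":1},{"aperture":1},{"aperture":1}]}}

```text
clock: 22.88
ee_pos: [579.0, 93.1, 90.6]
tool_rot: [-0.198, 3.127, 0.0]
wrist_force: [0.1, 0.7, -1.0]
grip_width: 0.655
finger_force: 0.0
```

```bash
python3 go.py 467 422.5 60 1.661 1;  python3 go.py 467 422.5 60 0.09 1
```

```text
tilt 0.45 rz 0.036 before rot [ 69.9 340.9  30. ] after rot [ 82.1 338.2  30. ] q6 -1.63 t 22.9
tilt 0.45 rz 1.607 before rot [ 69.9 340.9  30. ] after rot [338.1 -82.2  30. ] q6 -1.63 t 22.9
```

Call:
{"name": "shift_gripper", "arguments": {"offsets": [{"rz":0.036,"aperture":1},{"dx":9,"dy":37,"aperture":1},{"dx":9,"dy":37,"aperture":1},{"dx":9,"dy":37,"aperture":1},{"dx":9,"dy":37,"aperture":1},{"dx":9,"dy":37,"aperture":1},{"dx":9,"dy":37,"aperture":1},{"dx":9,"dy":37,"aperture":1}]}}

```text
clock: 23.55
ee_pos: [488.6, 346.2, 84.8]
tool_rot: [0.141, -3.136, 0.002]
wrist_force: [0.6, 0.0, 0.6]
grip_width: 1.001
finger_force: 0.0
```

Call:
{"name": "shift_gripper", "arguments": {"offsets": [{"dx":9,"dy":37,"aperture":1},{"dx":9,"dy":37,"aperture":1},{"dy":5,"dz":30,"aperture":1},{"aperture":1},{"aperture":1},{"aperture":1}]}}

```text
clock: 24.05
ee_pos: [465.2, 420.8, 55.7]
tool_rot: [0.14, -3.137, 0.003]
wrist_force: [0.8, 0.5, -0.3]
grip_width: 1.0
finger_force: 0.0
```

```bash
python3 go.py 467 422.5 4 1.661 1
python3 - <<'E'
from cell import env;import cv2
b=env.snapshot("top");cv2.imwrite("pics/top3.png",b)
cv2.imwrite("pics/v8.png",cv2.resize(b[150:300,100:520],(798,285),interpolation=2))
E
```

```text
tilt 0.15 rz -0.001 before rot [-2.1  1.6 51.7] after rot [-2.1  1.6 51.7] q6 -1.01 t 24.1
```

View pics/v8.png

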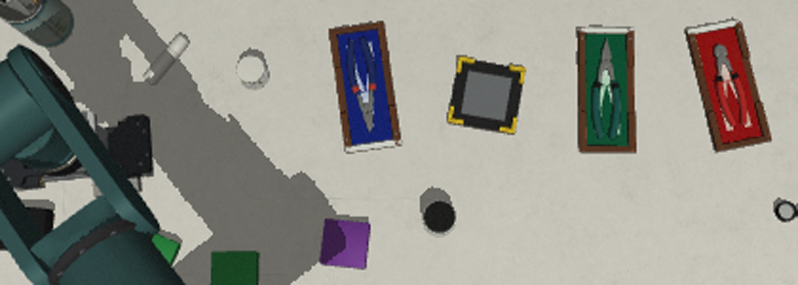

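The top view shows all three pliers in their own trays with noses to the white ends: blue (292,196), green (419,198) and red (484,196). The arm is over the block.

Call:
{"name": "shift_gripper", "arguments": {"offsets": [{"dx":-2,"dy":2,"dz":20,"aperture":1},{"dz":20,"aperture":1},{"dz":8,"aperture":1},{"dz":2,"aperture":1},{"aperture":1},{"aperture":1},{"aperture":1}]}}

```text
clock: 24.68
ee_pos: [468.2, 424.8, 8.3]
tool_rot: [-0.141, 3.136, 0.003]
wrist_force: [0.1, 0.8, 0.2]
grip_width: 1.001
finger_force: 0.0
```

```bash
python3 go.py 467 422.5 4 1.661 1
```

```text
tilt 0.17 rz -0.0 before rot [ 1.4 -2.2  4.3] after rot [ 1.4 -2.2  4.3] q6 -1.01 t 24.7
```

Call:
{"name": "shift_gripper", "arguments": {"offsets": [{"dx":1,"dy":-1,"dz":4,"aperture":0.9},{"aperture":0.5},{"aperture":0.5},{"aperture":0.5},{"aperture":0.5},{"aperture":0.5},{"aperture":0.5},{"aperture":0.5}], "grip_force": 45}}

```text
clock: 25.35
ee_pos: [466.3, 423.8, 2.6]
tool_rot: [-0.142, 3.138, 0.002]
wrist_force: [0.2, 1.5, -0.1]
grip_width: 0.628
finger_force: 44.9
```

```bash
python3 go.py 467 422.5 4 1.661 1
```

```text
tilt 0.06 rz 0.0 before rot [-0.6 -1.3 -1.4] after rot [-0.6 -1.3 -1.4] q6 -1.01 t 25.4
```

Call:
{"name": "shift_gripper", "arguments": {"offsets": [{"dz":-8,"aperture":0.5},{"dz":-20,"aperture":0.5},{"dz":-30,"rz":0.096,"aperture":0.5},{"dz":-35,"rz":0.096,"aperture":0.5},{"rz":0.096,"aperture":0.5},{"aperture":0.5},{"aperture":0.5}]}}

```text
clock: 25.93
ee_pos: [465.4, 422.4, 94.4]
tool_rot: [-0.306, -3.125, 0.003]
wrist_force: [0.2, -0.5, -5.0]
grip_width: 0.635
finger_force: 44.9
```

```bash
python3 go.py 561.3 -71.5 40 1.373 1
```

```text
tilt 0.17 rz 0.002 before rot [-190.1 -465.7   55.2] after rot [-191.2 -465.3   55.2] q6 -0.73 t 25.9
```

```bash
python3 - <<'E'
from h import *
im=cv2.imread("pics/top3.png");H,S,V=cv2.split(cv2.cvtColor(im,cv2.COLOR_BGR2HSV))
# seat: grey square on floor z=5, dark ring, yellow corners top z=14
k=((V>70)&(V<150)&(S<60)).astype(np.uint8);k=box(k,345,188,372,212)
r=cv2.minAreaRect(wpts(k,5).astype(np.float32));print("grey",r,k.sum())
y=((H>18)&(H<35)&(S>110)).astype(np.uint8);m=y*0;m[170:232,330:385]=y[170:232,330:385]
print("yellow z14",cv2.minAreaRect(wpts(m,12).astype(np.float32)))
E
```

```text
grey ((561.1318969726562, -72.02328491210938), (59.57282257080078, 59.62241744995117), 79.05547332763672) 505
yellow z14 ((560.9419555664062, -71.85481262207031), (91.8246078491211, 92.59563446044922), 78.63414764404297)
```

Call:
{"name": "shift_gripper", "arguments": {"offsets": [{"dx":-14,"dy":-34,"aperture":0.5},{"dx":-14,"dy":-34,"aperture":0.5},{"dx":-14,"dy":-34,"aperture":0.5},{"dx":-14,"dy":-34,"aperture":0.5},{"dx":-14,"dy":-34,"aperture":0.5},{"dx":-14,"dy":-34,"aperture":0.5},{"dx":-14,"dy":-34,"aperture":0.5},{"dx":-14,"dy":-34,"aperture":0.5}]}}

```text
clock: 26.6
ee_pos: [520.4, 132.4, 92.5]
tool_rot: [-0.306, -3.121, 0.003]
wrist_force: [0.2, -0.6, -4.5]
grip_width: 0.631
finger_force: 44.9
```

Call:
{"name": "shift_gripper", "arguments": {"offsets": [{"dx":-14,"dy":-34,"aperture":0.5},{"dx":-14,"dy":-34,"aperture":0.5},{"dx":-14,"dy":-34,"aperture":0.5},{"dx":-14,"dy":-34,"aperture":0.5},{"dx":-14,"dy":-34,"aperture":0.5},{"dx":-8,"dy":-20,"dz":15,"aperture":0.5},{"dz":20,"aperture":0.5},{"aperture":0.5}]}}

```text
clock: 27.27
ee_pos: [556.6, -67.7, 53.3]
tool_rot: [-0.311, -3.112, -0.003]
wrist_force: [-1.4, 1.1, -5.9]
grip_width: 0.635
finger_force: 44.9
```

Call:
{"name": "shift_gripper", "arguments": {"offsets": [{"aperture":0.5},{"aperture":0.5}]}}

```text
clock: 27.43
ee_pos: [560.8, -66.2, 59.5]
tool_rot: [-0.307, -3.124, -0.001]
wrist_force: [0.7, 0.1, -4.6]
grip_width: 0.635
finger_force: 44.9
```

```bash
python3 go.py 561 -72 8 1.376 1
```

```text
tilt 0.16 rz -0.001 before rot [-1.5 -5.6 51.5] after rot [-1.5 -5.6 51.5] q6 -1.59 t 27.4
```

Call:
{"name": "shift_gripper", "arguments": {"offsets": [{"dx":-1,"dy":-5,"dz":15,"aperture":0.5},{"dz":15,"aperture":0.5},{"dz":10,"aperture":0.5},{"aperture":0.5},{"aperture":0.5},{"aperture":0.5}]}}

```text
clock: 27.93
ee_pos: [562.5, -71.8, 21.6]
tool_rot: [0.308, 3.125, -0.0]
wrist_force: [0.1, 0.3, -4.0]
grip_width: 0.634
finger_force: 44.9
```

```bash
python3 go.py 561 -72 8 1.376 1
```

```text
tilt 0.11 rz -0.002 before rot [ 1.5 -0.5 13.6] after rot [ 1.5 -0.5 13.6] q6 -1.6 t 27.9
```

Call:
{"name": "shift_gripper", "arguments": {"offsets": [{"dx":1,"dz":8,"aperture":0.5},{"dz":4,"aperture":0.5},{"aperture":0.5},{"aperture":0.5},{"dz":2,"aperture":0.5},{"aperture":0.5},{"aperture":0.5}]}}

```text
clock: 28.52
ee_pos: [561.1, -72.0, 7.5]
tool_rot: [0.31, 3.125, 0.0]
wrist_force: [-2.8, 0.2, 2.3]
grip_width: 0.637
finger_force: 44.9
```

```bash
python3 go.py 561 -72 7.6 1.376 1
```

```text
tilt 0.05 rz -0.003 before rot [ 0.1  0.  -0.1] after rot [ 0.1  0.  -0.1] q6 -1.6 t 28.5
```

Call:
{"name": "shift_gripper", "arguments": {"offsets": [{"aperture":0.78},{"aperture":0.78},{"aperture":0.78},{"dz":-10,"aperture":0.78},{"dz":-30,"aperture":0.78},{"dz":-40,"aperture":0.78},{"dz":-40,"aperture":0.78},{"dz":-30,"aperture":0.78}]}}

```text
clock: 29.18
ee_pos: [561.8, -72.2, 161.0]
tool_rot: [0.31, 3.121, -0.001]
wrist_force: [0.1, 0.0, 0.1]
grip_width: 0.776
finger_force: 0.0
```

Call:
{"name": "shift_gripper", "arguments": {"offsets": [{"dy":40,"aperture":0.78},{"dy":40,"aperture":0.78},{"dy":40,"aperture":0.78},{"dy":40,"aperture":0.78},{"dy":40,"aperture":0.78},{"dy":40,"aperture":0.78},{"dy":40,"aperture":0.78},{"dy":40,"aperture":0.78}]}}

```text
clock: 29.85
ee_pos: [623.9, 243.9, 157.5]
tool_rot: [0.31, 3.125, 0.001]
wrist_force: [1.1, -0.0, -0.2]
grip_width: 0.775
finger_force: 0.0
```

Call:
{"name": "shift_gripper", "arguments": {"offsets": [{"dy":40,"aperture":0.78},{"aperture":0.78},{"aperture":0.78},{"aperture":0.78}]}}

```text
clock: 30.18
ee_pos: [631.5, 280.8, 156.7]
tool_rot: [0.31, 3.126, -0.001]
wrist_force: [-0.8, -0.3, -0.5]
grip_width: 0.781
finger_force: 0.0
```

```bash
python3 - <<'E'
from cell import env;import cv2,numpy as np
b=env.snapshot("top");a=env.snapshot("scene");cv2.imwrite("pics/top4.png",b)
cv2.imwrite("pics/v9.png",np.vstack([cv2.resize(b[150:280,260:520],(780,390),interpolation=2),cv2.resize(a[175:245,250:450],(780,273),interpolation=2)[:208]]))
E
```

```text
(no output)
```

View pics/v9.png

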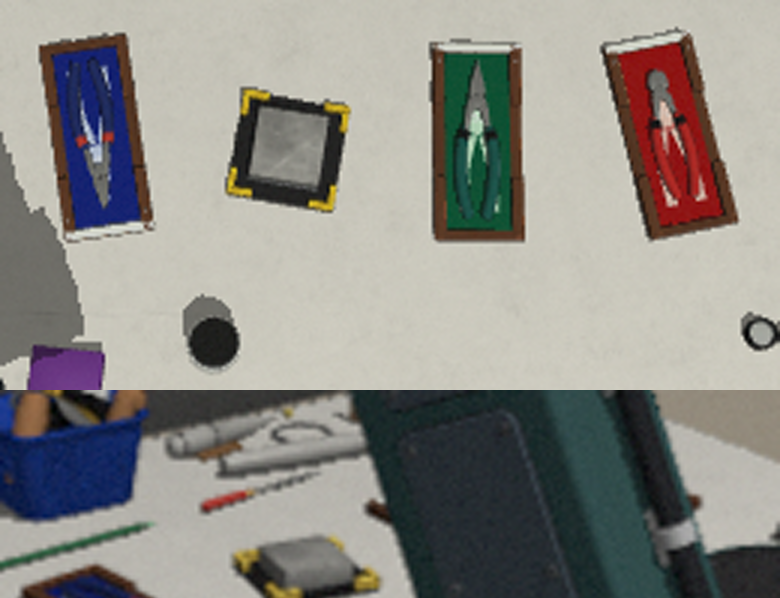

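The top view shows the pliers centred and aligned in their trays, each within about 2 mm and 1°. The block sits flat and square inside the yellow corners at about px (356,200), and the jars have not moved.

```bash
python3 -c "
from cell import env
print(env.job_done())"
```

```text
the job is handed in; nothing more can be done
None
```

I handed the job in at about 30 s: all three pliers lie in their matching trays with noses to the white ends, the steel block sits squarely on its seat, the jars were left alone, and the gripper is open and clear.

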